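# Take a surface temperature on the marked converter behind the tester's guard

### The job

Slide the clear guard of the burn-in tester fully open, then take the yellow surface thermometer out of its holder and set its copper foot on the orange dot of the power converter in the bay, the thermometer upright and the foot centred on the dot. Press lightly, so that the sprung foot gives part of its travel but is not bottomed, keep it so for at least three seconds while the reading settles, and finish still holding it there. Touch nothing else on the board with the thermometer or the gripper, and leave the other things on the bench where they are.

Things in the scene. Friction and masses are not known exactly. Their poses are not given: they have to be found in the camera images.
- tester: grey burn-in tester, fixed to the bench, 200 x 360 mm, walls and housing 66 mm high, aluminium guard tracks along both long sides (along its y) up to 80 mm. Origin: centre of its underside; x across, y along the guard's track, z up. The half at negative y is the closed instrument housing; the half at positive y (y from 0 to 177 mm, x from -97 to 97 mm) is the open bay with the board under test, floor 4 mm high. The guard covers the bay when shut and slides over the housing.
- guard (a joint): slide of the clear guard plate (188 x 176 x 6 mm, underside 70 mm above the bench, 0.45 kg, friction about 2 N). 0 = shut over the bay, 0.160 m = fully open at its stop; it moves along the tester's negative y. It may start up to 30 mm ajar. It stays where it is left.
- guard_handle (a point): centre of the black handle bar on top of the guard, 112 mm above the bench: a bar 100 mm long along the tester's x, 12 mm wide (tester's y) and 12 mm high, with 30 mm free space between it and the plate below; posts of 12 x 12 mm under its ends, 38 to 50 mm from the middle. Its axes are the tester's. It moves with the guard.
- board: green power-supply board, 150 x 124 mm, fixed in the bay; origin under its middle on the bay floor, its top 12 mm above the origin. It carries fixed parts along its positive-y side (blue capacitors, yellow transformer, terminal blocks, up to 40 mm above the origin) and the two converter modules on its negative-y side.
- hot_module: power converter brick with the orange dot, 58 x 61 x 13 mm, black with a flat aluminium top, fixed on the board at either of two places side by side; origin at the centre of its underside, its top 29 mm above the bench.
- plain_module: a like converter brick without a dot, in the other place; leave it alone.
- spot (a point): centre of the orange dot (14 mm across), in the middle of the hot module's level aluminium top, 29 mm above the bench; the surface faces straight up.
- holder: blue bench holder on a dark steel base (110 x 90 x 14 mm), fixed; origin: centre of the base's underside. Its inclined square socket leans 25 degrees from vertical towards the holder's negative x and is about 39 mm deep; the handle's lower 35 mm sit in it, with 1 to 2 mm play. The stem passes through an 18 mm hole in its floor. Highest point 134 mm above the bench.
- thermometer: yellow pen-shaped surface thermometer, 175 mm long, about 0.13 kg. Origin: centre of the face of the copper foot (foot relaxed); z runs along the tool from the foot to the top of the handle. Handle: z 75 to 175 mm, 26 mm (x) by 22 mm (y), flat sides; stem 9 mm thick: z 14 to 75 mm. It starts in the holder's socket, leaning 25 degrees, its handle clear of the socket from z 112 mm up; draw it out along its own z by at least 80 mm.
- foot (a joint): how far the copper sensor foot (12 mm disc, 4 mm thick) is pushed up into the stem: 0 relaxed, 0.008 m bottomed; spring 500 N/m, so 2 N at 4 mm and 4 N at the bottom.
- foot_face (a point): centre of the foot's contact face; z points from the foot up along the tool.
- multimeter: loose yellow multimeter lying flat, 85 x 165 x 43 mm; bystander; origin at the centre of its underside.
- screwdriver: loose green screwdriver, 190 mm, lying on the bench; bystander.
- spool: loose orange solder spool standing on end, 60 mm across, 50 mm high; bystander.
- flux_bottle: loose small flux bottle with a red cap, 42 mm across, 95 mm high; bystander.
- parts_bin: loose black parts bin, 160 x 120 x 70 mm; bystander.
- tip_cleaner: loose black pot with brass wool for tip cleaning, 76 mm across, 40 mm high; bystander.
Not all that is in view belongs to the job. Leave any purple look-alike of the holder alone.

How it is judged (in metres and radians):
On the way, in this order (a step that is already met when the one before it is completed fails the run):
1. the guard is slid fully open (at least 150 of its 160 mm) (value of joint guard above 0.15 m), for 0.2 s.
2. the thermometer is out of its holder, in the gripper (contact force between the fingers and thermometer above 1 N and distance of thermometer from where it was at the start of the episode above 0.08 m and contact force between thermometer and holder below 0.2 N), for 0.2 s.
3. the foot stands on the orange dot (centre within 6 mm), thermometer upright within 7 degrees, foot pushed in 1 to 7.2 mm, for 2.5 s (horizontal distance between foot_face and spot below 0.006 m and angle between thermometer's own z axis and vertical below 0.122 rad and value of joint foot between 0.001 and 0.0072 m and contact force between thermometer and hot_module above 0.4 N), for 2.5 s.
At the end, for the whole second after the job is handed in: Guard still open (145 mm or more); the gripper holds the thermometer at rest, upright within 7 degrees, leaning on nothing else, its foot on the module's top, centre within 6 mm of the dot's, pushed in 1 to 7.2 mm with 0.4 to 5 N (all of step 3 and value of joint guard above 0.145 m and distance between foot_face and spot below 0.007 m and contact force between thermometer and hot_module below 5 N and contact force between the fingers and thermometer above 1 N and contact force between thermometer and tester below 0.1 N and contact force between thermometer and board below 0.1 N and linear speed of thermometer below 0.02 m/s); the arm keeps its last pose, push and grip.
It fails at once if the thermometer is pressed hard on the module (over 12 N) (contact force between thermometer and hot_module above 12 N).
It fails at once if the thermometer touches another part of the board (contact force between thermometer and board above 1 N or contact force between thermometer and plain_module above 1 N).
It fails at once if the gripper or arm touches the board or its modules (contact force between any of the arm, the fingers and board above 1 N or contact force between any of the arm, the fingers and hot_module above 1 N or contact force between any of the arm, the fingers and plain_module above 1 N).
It fails at once if another thing on the bench is shifted by more than 30 mm (distance of any of multimeter, screwdriver, spool, flux_bottle, parts_bin, tip_cleaner from where it was at the start of the episode above 0.03 m).
It also fails if it takes over 72 s, if anything falls off the work surface, if the arm or the gripper's body presses on something with over 40 N, if the wrist force passes 120 N, or if a joint passes its speed limit or range.

### The arm

A 6-joint arm with a two-finger parallel gripper is mounted at the origin on the work surface. World frame = base frame: x ahead of the robot, y to its left, z up, the work surface at z = 0. Lengths are in mm, angles in degrees, forces in N, time in s.
With the tool pointing down it reaches from about 350 to 850 mm from the base axis. Payload 8.1 kg.
Tool frame: the origin (TCP) lies midway between the tips of the shut fingers; the grasp point (between the pads) lies 19 mm behind it; z points along the fingers, y is the direction in which the jaws open and shut (so a half turn about z gives the same grasp; the last joint's range is limited). The gripper opens to 93 mm and grips with 3 to 60 N. Pads are 15 mm wide; open, the fingers measure 128 mm over their backs; the gripper's body (75 mm by 188 mm) begins 65 mm behind the grasp point.
Start: joints at [-77.659, 7.471, 85.268, -0, 87.261, -4.893], TCP at [177.791, -573.058, 218.635] pointing down, gripper open.
Joint ranges: [-169.43, 169.43], [-51.17, 129.36], [1.28, 143.12], [-76.62, 256.62], [0, 156.53], [-152.29, 152.29]. Speed limits (degrees/s): [136.94, 136.94, 159.86, 180, 180, 180].

### API

Orientations are given as [roll, pitch, yaw] about the fixed x, y, z axes, in that order (R = Rz(yaw) Ry(pitch) Rx(roll)).
In Python, from plant import telemetry, imaging, hand_in gives the robot as it stands.
- The arm moves only by the tool arm_command, never from a script. Its argument "motion" is one flat list of numbers, 7 for each row, row after row: the shift along the tool's x, y, z in cm, then the turn, a rotation vector about the tool's x, y, z in rad, then the opening, from 0 (shut) to 1 (fully open). In form: [tx, ty, tz, ax, ay, az, claw, tx, ty, tz, ax, ay, az, claw, ...]. A call has 1 to 12 rows; each row is the pose to reach, as a shift and turn from the pose commanded when the call began, along the tool's axes at that moment; what a row does not reach only later rows make up. A row lasts 1/10 s, in which the tool goes at most 50 mm and 8.59 degrees, less where a joint would pass 70% of its speed; a pose out of reach is approached as far as the arm can. A call with a gripper value outside its range is refused whole. The fingers move at their own pace and stop on an object; "grip_force" is the grip in N (left out, the last holds). Time passes only in rows, so rows that repeat a pose let the fingers close. It gives the time, the measured TCP pose, the force and the opening at its end, in the units of the state.
- telemetry.observe(): the state, without advancing time (a new reading comes with each control period).
- imaging.camera(name): name is "scene" or "top" or "wrist"; returns the picture (400x640x3 uint8, blue, green, red); there is no depth.
- imaging.camera_params(name): a dict with "intrinsics" (3x3 intrinsics, pixels), "dist_coeffs" ([k1, k2, p1, p2, k3] as OpenCV has them; the pictures are not rectified), "R" (3x3) and "t" (3): a world point X has camera coordinates R X + t. Camera axes: x right, y down, z forward; pixel columns grow to the right and rows downward; lengths in mm; the calibration is good to about 2 mm. A picture is of the moment at which its call begins: read the wrist's pose just before it. camera_params takes no time and is no camera call; for the wrist camera it gives the pose at the moment of the call.
- hand_in(): hands the job in, once; it reports no verdict.
The state is a dict: "t": time; "joint_positions": joint angles; "qvel": joint speeds; "effort": joint torques, N m; "position": TCP position; "tcp_rot": TCP orientation; "force": force on the tool from outside, world axes, zero at the start; "wrist_torque": the same for the moment, N m; "width": finger opening in mm.
Only numpy, scipy, OpenCV 4.12 (cv2) and the standard library are available. Lean on these libraries where they do the work, as an engineer would, in place of code of your own. Each camera call takes 0.05 s, during which the arm holds its last target. There are 200 camera calls.

## Working session

There is one attempt and no reset: what is moved stays moved. The work goes in short steps, Python scripts to look and compute and a tool call to move; the robot and the scene stay as the last step left them, time stands still between calls to the robot, and variables do not carry over. Pictures are saved under pics/ and viewed, about 8 in all and at most 12, crops included, and the job is handed in when it is done.

Besides the shell and the picture viewer there is one more tool, called after "Emit:" as name(argument=value, ...) on one line, values as JSON. arm_command: Moves the arm, as the interface text tells. Its arguments: {"type":"object","properties":{"motion":{"type":"array","items":{"type":"number"}},"grip_force":{"type":"number"}},"required":["motion"]}

```bash
ls; mkdir -p pics; python3 - <<'E'
from plant import telemetry, imaging
import cv2,numpy as np,json
print(telemetry.observe())
for n in ["scene","top","wrist"]:
    p=imaging.camera_params(n);print(n,{k:np.round(v,3).tolist() for k,v in p.items()})
    im=imaging.camera(n);cv2.imwrite(f"pics/{n}0.png",im)
a=cv2.imread("pics/scene0.png");b=cv2.imread("pics/top0.png")
E
```

```text
pics
{'t': 0.0, 'joint_positions': array([-7.76589387e+01,  7.51552510e+00,  8.53273839e+01,  3.84183164e-04,
        8.72612957e+01, -4.89359617e+00]), 'qvel': array([-0.0462476 , -0.04786241,  0.04084897, -0.04182268,  0.0222412 ,
       -0.05544413]), 'effort': array([ 6.54883934e-04, -5.59836459e+01, -4.91756988e+01,  7.66761904e-02,
        3.57340090e-02, -2.23631496e-04]), 'position': array([ 177.67070149, -572.50909166,  217.6012643 ]), 'tcp_rot': array([-1.79896208e+02, -9.27154516e-03,  1.72346304e+01]), 'force': array([ 0.35965039,  0.23969188, -0.46884219]), 'wrist_torque': array([ 0.00121172, -0.0161191 ,  0.0127428 ]), 'width': 92.85735655456712}
scene {'intrinsics': [[380.716, 0.0, 321.508], [0.0, 380.716, 192.644], [0.0, 0.0, 1.0]], 'dist_coeffs': [-0.039, 0.0, 0.0, 0.0, 0.0], 'R': [[-0.365, 0.931, -0.008], [0.662, 0.253, -0.705], [-0.654, -0.263, -0.709]], 't': [104.431, -307.341, 1603.24]}
top {'intrinsics': [[405.346, 0.0, 320.025], [0.0, 405.346, 197.444], [0.0, 0.0, 1.0]], 'dist_coeffs': [-0.046, 0.0, 0.0, 0.0, 0.0], 'R': [[-0.015, -1.0, -0.004], [-0.991, 0.015, -0.132], [0.132, 0.002, -0.991]], 't': [108.4, 498.178, 1384.084]}
wrist {'intrinsics': [[330.484, 0.0, 320.179], [0.0, 330.484, 202.523], [0.0, 0.0, 1.0]], 'dist_coeffs': [-0.012, 0.0, 0.0, 0.0, 0.0], 'R': [[0.295, -0.955, -0.002], [-0.928, -0.287, 0.237], [-0.227, -0.068, -0.971]], 't': [-600.59, -27.823, 390.032]}
```

View pics/top0.png

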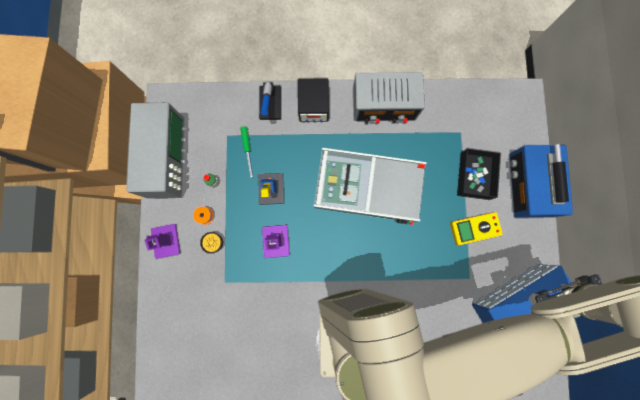

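View pics/scene0.png

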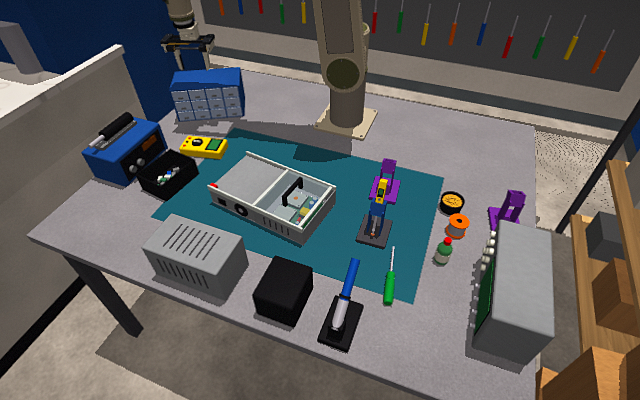

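The top view shows the tester at about (370,185), with its bay to the left and the handle bar at (346,180). Holder candidates are blue with yellow tool at (270,188), purple at (275,241) and purple at (162,241). The blue one fits the description, so I'll confirm it in an enlarged crop.

```bash
python3 - <<'E'
import cv2,numpy as np
a=cv2.imread("pics/top0.png")[138:230,240:440]
b=cv2.imread("pics/scene0.png")[145:250,200:400]
f=lambda x:cv2.resize(x,None,fx=4,fy=4,interpolation=cv2.INTER_CUBIC)
cv2.imwrite("pics/c1.png",f(a));cv2.imwrite("pics/c2.png",f(b))
E
```

```text
(no output)
```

View pics/c1.png

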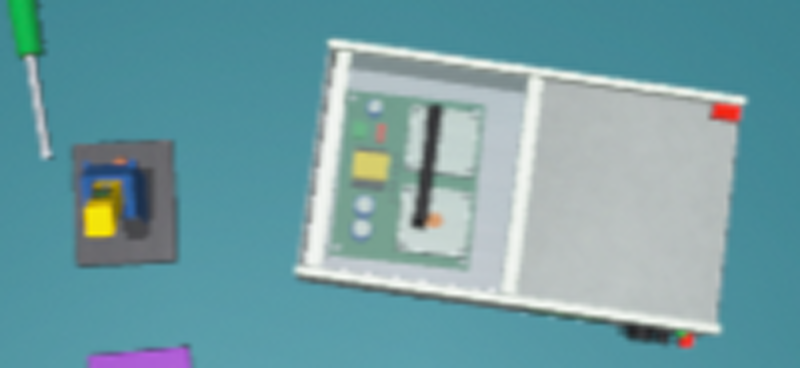

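View pics/c2.png

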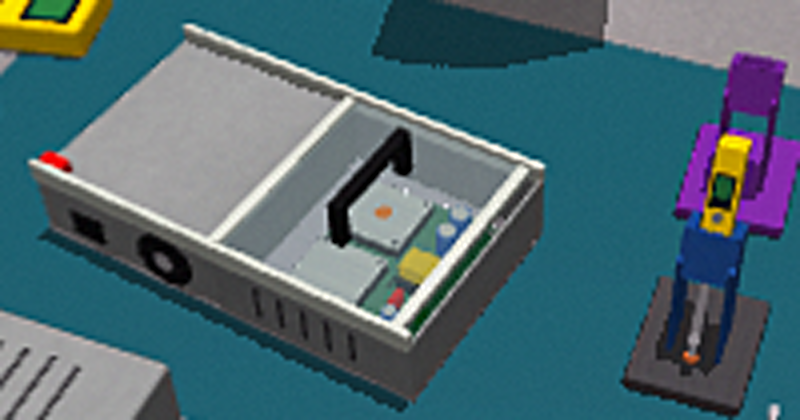

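Confirmed: the yellow thermometer sits in the blue holder, with its orange foot at top (270,178), scene (372,234). The orange dot is on the module nearer the robot, at about top (348,193), scene (296,198). Next is a first measurement.

```bash
cat > h.py <<'E'
import cv2,numpy as np
from scipy.spatial.transform import Rotation as Ro
from plant import telemetry, imaging
def ray(p,uv):
    n=cv2.undistortPoints(np.array(uv,float).reshape(-1,1,2),p["intrinsics"],np.array(p["dist_coeffs"])).reshape(-1,2)
    R=np.array(p["R"]);t=np.array(p["t"]).ravel()
    d=np.c_[n,np.ones(len(n))]@R
    return -R.T@t, d/np.linalg.norm(d,axis=1)[:,None]
def onz(p,uv,z):
    c,d=ray(p,uv); return c+d*((z-c[2])/d[:,2])[:,None]
def tri(ps,uvs):
    A=np.zeros((3,3));b=np.zeros(3);L=[]
    for p,u in zip(ps,uvs):
        c,d=ray(p,[u]);P=np.eye(3)-np.outer(d[0],d[0]);A+=P;b+=P@c;L.append((c,P))
    X=np.linalg.solve(A,b);return X,[round(float(np.linalg.norm(P@(X-c))),1) for c,P in L]
def pose():
    s=telemetry.observe();return np.array(s["position"]),Ro.from_euler("xyz",s["tcp_rot"],degrees=True)
def delta(P,R):
    "shift cm and rotvec rad in tool axes to reach P,R (Rotation)"
    p,r=pose();return np.round(r.inv().apply(np.array(P)-p)/10,3),np.round((r.inv()*R).as_rotvec(),4)
E
python3 - <<'E'
from h import *
np.set_printoptions(precision=1,suppress=True)
T=imaging.camera_params("top");S=imaging.camera_params("scene")
f=lambda l:np.array(l)/4+[240,138]; g=lambda l:np.array(l)/4+[200,145]
c=onz(T,f([(332,42),(745,100),(720,330),(297,272)]),80);print(c,np.linalg.norm(np.diff(c,axis=0),axis=1))
h=onz(T,f([(435,105),(418,228)]),118);print("handle",h,h.mean(0),np.linalg.norm(h[0]-h[1]))
print("handle tri",tri([T,S],[f([435,105]),g([335,200])]),tri([T,S],[f([418,228]),g([403,132])]))
print("spot",onz(T,f([(434,220)]),29),onz(S,g([(383,212)]),29),tri([T,S],[f([434,220]),g([383,212])]))
print("foot",tri([T,S],[f([120,161]),g([690,357])]))
print("top",tri([T,S],[f([100,217]),g([736,142])]))
print("base",onz(T,f([(73,144),(173,141),(177,262),(78,266)]),14))
E
```

```text
[[ 663.1   88.    80. ]
 [ 607.  -265.1   80. ]
 [ 410.2 -234.1   80. ]
 [ 464.7  120.6   80. ]] [357.5 199.2 358.9]
handle [[598.3   3.6 118. ]
 [495.3  20.1 118. ]] [546.8  11.8 118. ] 104.22289318403784
handle tri (array([598.4,   3.4, 117.5]), [0.1, 0.1]) (array([498.3,  16.7, 103.4]), [2.6, 2.6])
spot [[514.5   0.6  29. ]] [[520.6   1.9  29. ]] (array([515.5,  -0.2,  23.3]), [0.4, 0.4])
foot (array([572.4, 276.8,  24.5]), [0.3, 0.3])
top (array([499.1, 274.1, 180.2]), [1.1, 1.1])
base [[590.4 320.7  14. ]
 [591.6 231.1  14. ]
 [482.7 227.8  14. ]
 [480.4 315.6  14. ]]
```

```bash
python3 - <<'E'
from h import *
print(delta([547,12,180],Ro.from_euler("xyz",[180,0,-8.9],degrees=True)))
E
```

```text
(array([ 52.596, -44.891,   3.849]), array([-1.400e-03,  2.000e-04,  4.561e-01]))
```

Emit:
arm_command(motion=[52.6,-44.9,0,0,0,0.456,0.45,52.6,-44.9,0,0,0,0.456,0.45,52.6,-44.9,0,0,0,0.456,0.45,52.6,-44.9,0,0,0,0.456,0.45,52.6,-44.9,0,0,0,0.456,0.45,52.6,-44.9,0,0,0,0.456,0.45,52.6,-44.9,0,0,0,0.456,0.45,52.6,-44.9,0,0,0,0.456,0.45,52.6,-44.9,0,0,0,0.456,0.45,52.6,-44.9,0,0,0,0.456,0.45,52.6,-44.9,0,0,0,0.456,0.45,52.6,-44.9,0,0,0,0.456,0.45])

```text
t: 1.35
position: [498.0, -65.1, 218.6]
tcp_rot: [180.0, -0.0, -8.9]
force: [1.1, -0.7, 0.3]
width: 41.7
```

```bash
python3 - <<'E'
from h import *
print(pose()[0],telemetry.observe()["tcp_rot"],delta([547,12,180],Ro.from_euler("xyz",[180,0,-8.9],degrees=True)))
E
```

```text
[498.01847835 -65.12827702 218.61034769] [ 1.79992838e+02 -1.43408042e-02 -8.88711948e+00] (array([ 3.647, -8.377,  3.861]), array([ 0.0001, -0.0003,  0.0002]))
```

Emit:
arm_command(motion=[3.6,-8.4,3.9,0,0,0,0.45,3.6,-8.4,3.9,0,0,0,0.45,3.6,-8.4,3.9,0,0,0,0.45,3.6,-8.4,3.9,0,0,0,0.45])

```text
t: 1.75
position: [545.3, 11.2, 178.3]
tcp_rot: [180.0, 0.2, -8.8]
force: [-0.5, -0.3, -0.8]
width: 42.0
```

```bash
python3 - <<'E'
from h import *
s=telemetry.observe();print(s["position"],s["force"])
p=imaging.camera_params("wrist");np.save("w1.npy",p)
cv2.imwrite("pics/w1.png",imaging.camera("wrist"))
R=np.array(p["R"]);print(-R.T@p["t"],R)
E
```

```text
[545.29310814  11.23273346 178.30470882] [-0.54503141 -0.33958142 -0.83047483]
[ 6.10087366e+02 -3.14909618e-01  3.44833109e+02] [[-1.53438669e-01 -9.88157892e-01  7.45058731e-04]
 [-9.59252506e-01  1.49131262e-01  2.39988533e-01]
 [-2.37257674e-01  3.61088217e-02 -9.70775437e-01]]
```

View pics/w1.png

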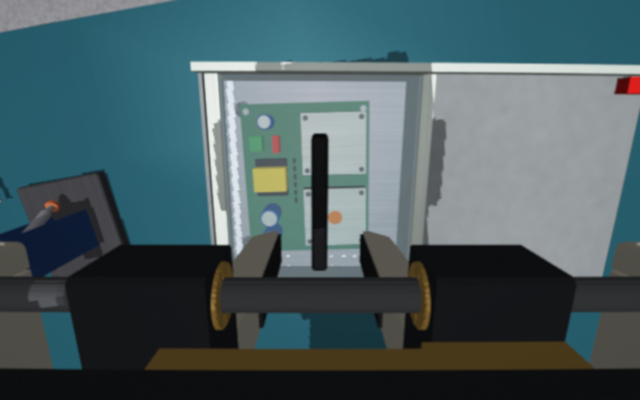

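The bar runs from (320,134) to (320,270), centred between the fingers. The orange dot is at (335,217) and the tester edges are parallel to the picture. I'll descend 86 mm so the TCP is at about z 92.

```bash
python3 - <<'E'
from h import *
p=np.load("w1.npy",allow_pickle=True).item()
im=cv2.imread("pics/w1.png")
h=cv2.cvtColor(im,cv2.COLOR_BGR2HSV);m=cv2.inRange(h,(3,80,80),(20,255,255));m[:,:300]=0;m[:,370:]=0;m[:190]=0;m[235:]=0
M=cv2.moments(m,True);uv=(M["m10"]/M["m00"],M["m01"]/M["m00"]);print(uv,M["m00"],onz(p,[uv],29))
print("bar",onz(p,[(320,134),(320,270)],118))
print("rail far",onz(p,[(192,66),(640,70)],80))
E
```

```text
(334.16541353383457, 217.17293233082708) 133.0 [[ 5.15914574e+02 -1.95950733e-02  2.90000000e+01]]
bar [[601.6011713    0.95351999 118.        ]
 [503.49881963  16.1996547  118.        ]]
rail far [[ 664.57956331   88.49317024   80.        ]
 [ 610.61510803 -246.84539772   80.        ]]
```

Emit:
arm_command(motion=[0,0,4,0,0,0,0.45,0,0,8.6,0,0,0,0.45,0,0,8.6,0,0,0,0.45,0,0,8.6,0,0,0,0.45])

```text
t: 2.2
position: [545.4, 9.1, 94.4]
tcp_rot: [180.0, 0.1, -9.0]
force: [0.8, 0.2, 0.6]
width: 42.0
```

Emit:
arm_command(motion=[0,1,0,0,0,0,0.45,0,2,0,0,0,0,0.45,0,3.5,0,0,0,0,0.45,0,5,0,0,0,0,0.45,0,6.5,0,0,0,0,0.45,0,8,0,0,0,0,0.45,0,9.5,0,0,0,0,0.45,0,11,0,0,0,0,0.45,0,12,0,0,0,0,0.45,0,13,0,0,0,0,0.45,0,13.5,0,0,0,0,0.45,0,14,0,0,0,0,0.45])

```text
t: 3.4
position: [524.0, -128.3, 93.4]
tcp_rot: [-180.0, 0.0, -8.9]
force: [0.4, 3.1, 1.9]
width: 41.5
```

Emit:
arm_command(motion=[0,0.5,0,0,0,0,0.45,0,1,0,0,0,0,0.45,0,1.4,0,0,0,0,0.45,0,1.7,0,0,0,0,0.45,0,2.0,0,0,0,0,0.45,0,2.0,0,0,0,0,0.45])

```text
t: 4.0
position: [521.0, -148.3, 93.5]
tcp_rot: [180.0, 0.0, -8.9]
force: [0.1, 0.3, -0.8]
width: 41.9
```

Emit:
arm_command(motion=[0,0.4,0,0,0,0,0.45,0,0.8,0,0,0,0,0.45,0,1.1,0,0,0,0,0.45])

```text
t: 4.3
position: [520.1, -154.5, 93.3]
tcp_rot: [-179.5, 0.0, -8.9]
force: [5.9, 30.6, 3.6]
width: 42.4
```

Emit:
arm_command(motion=[0,0.2,0,0,0,0,0.45,0,0.4,0,0,0,0,0.45])

```text
t: 4.5
position: [520.0, -154.7, 93.2]
tcp_rot: [-179.2, 0.0, -8.8]
force: [8.1, 43.9, 4.5]
width: 42.7
```

Emit:
arm_command(motion=[0,-1.8,0,0,0,0,0.45,0,-1.8,0,0,0,0,0.45,0,-1.8,-5,0,0,0,0.45,0,-1.8,-10,0,0,0,0.45,0,-6,-12,0,0,0,0.6,0,-11,-12,0,0,0,0.6,-2,-15,-12,0,0,0,0.6,-4,-15,-12,0,0,0,0.6,-4,-15,-12,0,0,0,0.6])

```text
t: 5.4
position: [501.6, -7.8, 213.8]
tcp_rot: [180.0, -0.0, -8.8]
force: [-0.1, 0.3, -0.4]
width: 55.6
```

```bash
python3 - <<'E'
from h import *
s=telemetry.observe();print(s["position"],s["force"])
p=imaging.camera_params("wrist");np.save("w2.npy",p)
a=imaging.camera("wrist");cv2.imwrite("pics/w2.png",a)
b=imaging.camera("scene");cv2.imwrite("pics/s2.png",b)
im=np.vstack([cv2.resize(a,(480,300)),cv2.resize(b[120:260,180:420],(480,280))]);cv2.imwrite("pics/v2.png",im)
E
```

```text
[501.5508802   -7.76360849 213.84449665] [-0.09036919  0.31740903 -0.38119214]
```

View pics/v2.png

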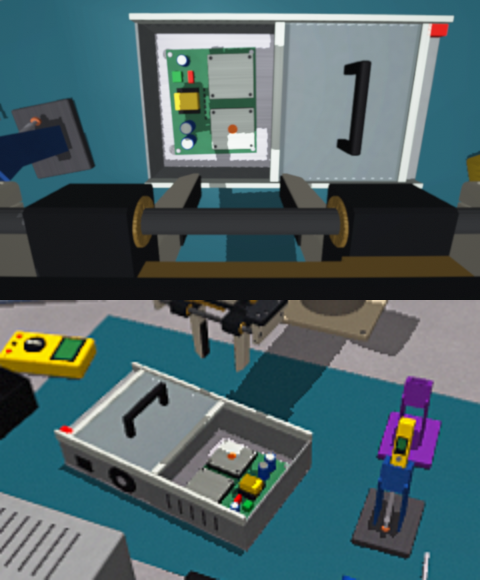

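The picture shows the guard at its stop over the housing, with the handle at wrist (475,143) and the bay free. The dot is at about (309,171).

```bash
cat >> h.py <<'E'
def cen(im,lo,hi,box):
    h=cv2.cvtColor(im,cv2.COLOR_BGR2HSV);x0,y0,x1,y1=box
    m=cv2.inRange(h,lo,hi)[y0:y1,x0:x1];M=cv2.moments(m,True)
    return np.array([M["m10"]/M["m00"]+x0,M["m01"]/M["m00"]+y0]),M["m00"]
E
python3 - <<'E'
from h import *
np.set_printoptions(precision=2,suppress=True)
p=np.load("w2.npy",allow_pickle=True).item();S=imaging.camera_params("scene")
u,n=cen(cv2.imread("pics/w2.png"),(3,100,60),(22,255,255),(295,155,325,185))
v,k=cen(cv2.imread("pics/s2.png"),(3,100,60),(22,255,255),(285,185,305,206))
print(u,n,onz(p,[u],29),v,k,onz(S,[v],29),tri([p,S],[u,v]))
foot=np.array([572.4,276.8,24.5]);ax=np.array([-.4226,0,.9063]);ax=Ro.from_euler("z",1.8,degrees=True).apply(ax)
R=Ro.from_euler("xyz",[180,-25,1.8],degrees=True);print(R.as_matrix()[:,2],ax)
print(foot+241*ax,delta(foot+241*ax,R))
E
```

```text
[309.69 171.63] 121.0 [[516.45  -0.53  29.  ]] [295.38 197.62] 13.0 [[519.38   0.11  29.  ]] (array([516.35,  -0.84,  25.94]), [0.6, 0.6])
[ 0.42  0.01 -0.91] [-0.42 -0.01  0.91]
[470.6  273.6  242.92] (array([ -7.57, -27.43,  -2.92]), array([ 0.04,  0.43, -0.18]))
```

Emit:
arm_command(motion=[0,-5,-2.9,0,0,0,1,-7.6,-27.4,-2.9,0.04,0.43,-0.18,1,-7.6,-27.4,-2.9,0.04,0.43,-0.18,1,-7.6,-27.4,-2.9,0.04,0.43,-0.18,1,-7.6,-27.4,-2.9,0.04,0.43,-0.18,1,-7.6,-27.4,-2.9,0.04,0.43,-0.18,1,-7.6,-27.4,-2.9,0.04,0.43,-0.18,1,-7.6,-27.4,-2.9,0.04,0.43,-0.18,1,-7.6,-27.4,-2.9,0.04,0.43,-0.18,1])

```text
t: 6.4
position: [470.8, 273.0, 242.6]
tcp_rot: [180.0, -24.7, 1.5]
force: [-0.2, -0.3, -0.4]
width: 92.6
```

```bash
python3 - <<'E'
from h import *
s=telemetry.observe();print(s["position"],s["tcp_rot"])
p=imaging.camera_params("wrist");np.save("w3.npy",p)
cv2.imwrite("pics/w3.png",imaging.camera("wrist"))
E
```

```text
[470.82666992 272.97724994 242.64946555] [179.98920878 -24.70397229   1.49626247]
```

View pics/w3.png

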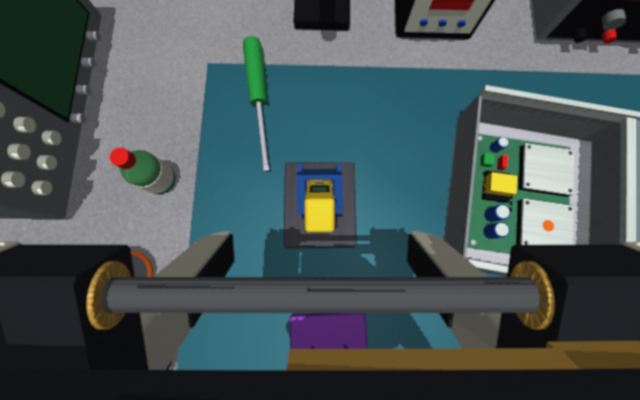

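The thermometer's top face lies at columns 305–335, rows 193–232. Its sides are vertical in the picture, so the jaws are square to it. Next I'll check the predicted position and compute the grasp.

```bash
python3 - <<'E'
from h import *
np.set_printoptions(precision=1,suppress=True)
p=np.load("w3.npy",allow_pickle=True).item();S=imaging.camera_params("scene");T=imaging.camera_params("top")
im=cv2.imread("pics/w3.png");h=cv2.cvtColor(im,cv2.COLOR_BGR2HSV)
m=cv2.inRange(h,(20,100,100),(35,255,255));m[:, :280]=0;m[:,370:]=0;m[:160]=0;m[250:]=0
print(cv2.boundingRect(m))
for r in range(175,238,6): 
    c=np.flatnonzero(m[r]); print(r,c.min() if len(c) else None,c.max() if len(c) else None, h[r,320])
foot=np.array([572.4,276.8,24.5]);ax=Ro.from_euler("z",1.8,degrees=True).apply([-.4226,0,.9063])
pr=lambda X:cv2.projectPoints(np.array(X).reshape(1,3),cv2.Rodrigues(p["R"])[0],np.array(p["t"],float),p["intrinsics"],p["dist_coeffs"])[0].ravel()
X=Ro.from_euler("xyz",[0,-25,1.8],degrees=True).as_matrix()
for s in (75,112,175): print(s,pr(foot+s*ax),pr(foot+s*ax+13*X[:,0]),pr(foot+s*ax-13*X[:,0]))
R=Ro.from_euler("xyz",[180,-25,1.8],degrees=True)
print(delta(foot+131*ax,R))
E
```

```text
(304, 180, 31, 53)
175 None None [109 194 133]
181 308 330 [ 24 182 133]
187 307 331 [ 67 145  60]
193 306 332 [ 24 205 139]
199 305 333 [ 25 203 219]
205 305 334 [ 27 197 240]
211 305 334 [ 27 196 239]
217 304 334 [ 27 197 238]
223 304 334 [ 26 198 237]
229 305 334 [ 26 201 235]
235 None None [120  16  48]
75 [317.4 186.7] [317.3 174.2] [317.5 199.1]
112 [317.2 194.7] [317.1 180.7] [317.3 208.4]
175 [316.7 213.6] [316.6 196.2] [316.9 230.5]
(array([ 0. , -0.1, 11. ]), array([ 0.,  0., -0.]))
```

Emit:
arm_command(motion=[0,0.1,3,0,0,0,1,0,0.1,6,0,0,0,1,0,0.1,9,0,0,0,1,0,0.1,10.4,0,0,0,1,0,0.1,11,0,0,0,1,0,0.1,11,0,0,0,1])

```text
t: 7.05
position: [516.2, 273.6, 142.6]
tcp_rot: [-180.0, -24.7, 1.5]
force: [0.9, -0.4, -0.2]
width: 93.2
```

Emit:
arm_command(motion=[0,0,0,0,0,0,0.25,0,0,0,0,0,0,0.2,0,0,0,0,0,0,0.1,0,0,0,0,0,0,0.1,0,0,0,0,0,0,0.1,0,0,0,0,0,0,0.1,0,0,0,0,0,0,0.1,0,0,0,0,0,0,0.1], grip_force=25)

```text
t: 7.85
position: [515.8, 274.5, 142.7]
tcp_rot: [-180.0, -24.7, 1.6]
force: [0.8, -0.5, 0.2]
width: 33.6
```

Still closing; keep going.

Emit:
arm_command(motion=[0,0,0,0,0,0,0,0,0,0,0,0,0,0,0,0,0,0,0,0,0,0,0,0,0,0,0,0,0,0,0,0,0,0,0,0,0,0,0,0,0,0])

```text
t: 8.45
position: [515.8, 274.5, 142.6]
tcp_rot: [-180.0, -24.7, 1.6]
force: [0.1, 0.4, -1.2]
width: 22.0
```

Emit:
arm_command(motion=[0,0,-1,0,0,0,0,0,0,-2.5,0,0,0,0,0,0,-4,0,0,0,0,0,0,-5.5,0,0,0,0,0,0,-7,0,0,0,0,0,0,-8.5,0,0,0,0,0,0,-10,0,0,0,0,0,0,-11.5,0,0,0,0,0,0,-13,0,0,0,0,0,0,-13,0,0,0,0])

```text
t: 9.45
position: [461.7, 273.6, 263.4]
tcp_rot: [-179.8, -24.9, 1.6]
force: [1.2, -0.5, -1.7]
width: 21.8
```

```bash
python3 - <<'E'
from h import *
print(delta([516,-0.5,270],Ro.from_euler("xyz",[180,0,0],degrees=True)))
E
```

```text
(array([ 4.529, 27.55 ,  1.291]), array([-0.0086, -0.434 ,  0.0273]))
```

Emit:
arm_command(motion=[0,1,-3,0,0,0,0,0,5,-4,0,0,0,0,0.5,9,-3,0,-0.1,0,0,1.5,13,-2,0,-0.2,0.01,0,2.5,17,-1,0,-0.3,0.02,0,3.5,21,0,-0.01,-0.4,0.03,0,4.2,24.5,1,-0.01,-0.434,0.027,0,4.5,27,1.3,-0.01,-0.434,0.027,0,4.5,27.6,1.3,-0.01,-0.434,0.027,0,4.5,27.6,1.3,-0.01,-0.434,0.027,0])

```text
t: 10.45
position: [515.2, -2.4, 266.7]
tcp_rot: [179.8, 0.2, -0.1]
force: [-0.6, -0.3, -1.3]
width: 22.2
```

```bash
python3 - <<'E'
from h import *
s=telemetry.observe();print(s["position"],s["tcp_rot"],s["force"])
p=imaging.camera_params("wrist");np.save("w4.npy",p)
a=imaging.camera("wrist");b=imaging.camera("scene");c=imaging.camera("top")
for n,i in zip("wst",(a,b,c)):cv2.imwrite(f"pics/{n}4.png",i)
f=lambda i,x,y:cv2.resize(i[y:y+100,x:x+130],(520,400),interpolation=cv2.INTER_CUBIC)
im=np.hstack([cv2.resize(a[0:400,120:520],(400,400)),f(b,230,110)[:,60:460]]);cv2.imwrite("pics/v4.png",im)
E
```

```text
[515.20638924  -2.39893969 266.67424535] [ 1.79819424e+02  2.37196048e-01 -1.47952580e-01] [-0.61127601 -0.26935774 -1.29376119]
```

View pics/v4.png

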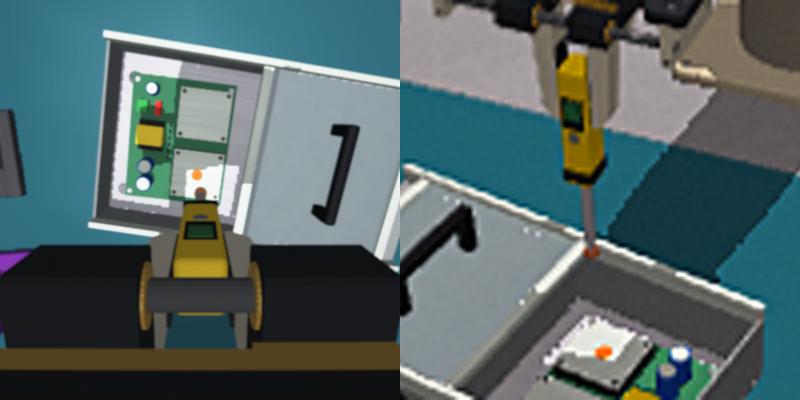

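In the wrist view the foot is at about (320,193) and the dot at (316,174). In the scene view the foot is at about (293,173) and the dot at (296,198). I'll triangulate the foot and check the tilt.

```bash
python3 - <<'E'
from h import *
np.set_printoptions(precision=1,suppress=True)
p=np.load("w4.npy",allow_pickle=True).item();S=imaging.camera_params("scene")
a=cv2.imread("pics/w4.png");b=cv2.imread("pics/s4.png")
lo,hi=(0,90,50),(14,255,255)
fw,n=cen(a,lo,(14,255,200),(310,184,332,204));fs,k=cen(b,lo,hi,(286,168,300,178))
print(fw,n,fs,k,"foot",tri([p,S],[fw,fs]))
du,n=cen(a,(3,120,80),(22,255,255),(308,165,326,182));ds,k=cen(b,(3,100,60),(22,255,255),(285,187,305,206))
print(du,n,ds,k,"dot",onz(p,[du],29),onz(S,[ds],29),tri([p,S],[du,ds]))
pj=lambda q,X:cv2.projectPoints(np.array(X,float).reshape(-1,1,3),cv2.Rodrigues(q["R"])[0],np.array(q["t"],float),q["intrinsics"],q["dist_coeffs"])[0].reshape(-1,2)
P,r=pose();z=r.as_matrix()[:,2]
pts=[P+(131-s)*z for s in (2,14,75,175)]
print("pred scene",pj(S,pts),"wrist",pj(p,pts))
h=cv2.cvtColor(b,cv2.COLOR_BGR2HSV)
for R_ in range(126,172,4):
    g=b[R_,262:310].astype(int);y=np.flatnonzero((h[R_,262:310,0]>18)&(h[R_,262:310,0]<35)&(h[R_,262:310,1]>120)&(h[R_,262:310,2]>60))+262
    st=np.flatnonzero((h[R_,262:310,1]<60)&(h[R_,262:310,2]>70)&(h[R_,262:310,2]<230))+262
    print(R_,(y.min(),y.max()) if len(y) else None,(st.min(),st.max()) if len(st) else None)
E
```

```text
[320.2 190.6] 45.0 [292.5 172.8] 11.0 foot (array([518.1,  -4.1, 135.6]), [0.4, 0.4])
[316.5 174.5] 74.0 [295.4 197.6] 13.0 dot [[516.1  -0.2  29. ]] [[519.4   0.1  29. ]] (array([516. ,  -0.8,  25.6]), [0.8, 0.8])
pred scene [[293.6 171.7]
 [293.4 168.7]
 [292.2 153.2]
 [290.  125. ]] wrist [[316.4 195. ]
 [316.2 197.9]
 [315.2 217.6]
 [311.7 287.7]]
126 (np.int64(285), np.int64(291)) (np.int64(262), np.int64(309))
130 (np.int64(284), np.int64(291)) (np.int64(262), np.int64(309))
134 (np.int64(284), np.int64(291)) (np.int64(265), np.int64(309))
138 (np.int64(285), np.int64(292)) (np.int64(281), np.int64(309))
142 (np.int64(286), np.int64(294)) (np.int64(298), np.int64(309))
146 (np.int64(286), np.int64(295)) None
150 (np.int64(286), np.int64(294)) None
154 None None
158 None (np.int64(262), np.int64(292))
162 None (np.int64(263), np.int64(292))
166 None (np.int64(264), np.int64(293))
170 None (np.int64(264), np.int64(296))
```

Emit:
arm_command(motion=[-0.2,-0.4,2,0,0,0,0,-0.2,-0.4,4,0,0,0,0,-0.2,-0.4,6,0,0,0,0,-0.2,-0.4,8,0,0,0,0,-0.2,-0.4,9,0,0,0,0,-0.2,-0.4,9.2,0,0,0,0,-0.2,-0.4,9.2,0,0,0,0,-0.2,-0.4,9.2,0,0,0,0])

```text
t: 11.4
position: [513.9, 2.2, 177.1]
tcp_rot: [179.8, 0.0, -0.0]
force: [0.3, 0.3, -1.4]
width: 21.8
```

```bash
python3 - <<'E'
from h import *
s=telemetry.observe();print(s["position"],s["tcp_rot"],s["force"])
p=imaging.camera_params("wrist");np.save("w5.npy",p)
a=imaging.camera("wrist");b=imaging.camera("scene");c=imaging.camera("top")
for n,i in zip("wst",(a,b,c)):cv2.imwrite(f"pics/{n}5.png",i)
f=lambda i,x,y:cv2.resize(i[y:y+50,x:x+50],(400,400),interpolation=cv2.INTER_CUBIC)
im=np.hstack([f(a,295,150),f(b,270,160)]);cv2.imwrite("pics/v5.png",im)
E
```

```text
[513.94319958   2.21846659 177.05449264] [ 1.79793337e+02  3.71232040e-02 -9.15300007e-03] [ 0.2529896   0.2861608  -1.44616928]
```

View pics/v5.png

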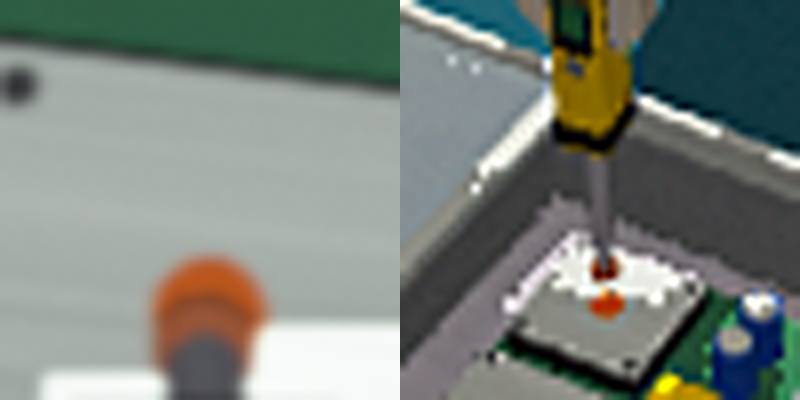

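The foot hangs just above the dot. In the wrist view the columns are foot 320.6 and dot 321.2; in the scene view the foot is at (295.5,193.7) and the dot at (295.9,197.9). I'll work out the relative offset, with biases cancelling within each camera.

```bash
python3 - <<'E'
from h import *
np.set_printoptions(precision=1,suppress=True)
p=np.load("w5.npy",allow_pickle=True).item();S=imaging.camera_params("scene")
a=cv2.imread("pics/w5.png");b=cv2.imread("pics/s5.png")
f,n=cen(b,(0,90,40),(14,255,255),(290,190,302,196));d,k=cen(b,(0,90,40),(22,255,255),(290,196,302,201))
print(f,n,d,k)
for z in (46,48): print("scene rel",onz(S,[f],z)-onz(S,[d],29))
# wrist: foot disc rim sides ~ row of widest foot; dot top edge & sides
h=cv2.cvtColor(a,cv2.COLOR_BGR2HSV)
for r in range(180,200):
    c=np.flatnonzero((h[r,300:345,0]<22)&(h[r,300:345,1]>80))+300
    print(r,(c.min(),c.max()) if len(c) else None,a[r,314:330:3,2])
pj=lambda q,X:cv2.projectPoints(np.array(X,float).reshape(-1,1,3),cv2.Rodrigues(q["R"])[0],np.array(q["t"],float),q["intrinsics"],q["dist_coeffs"])[0].reshape(-1,2)
print(pj(p,[[516.2,-.3,29],[523.2,-.3,29],[509.2,-.3,29],[516.2,-.3,46],[522.2,-.3,46],[522.2,-.3,50]]))
E
```

```text
[295.  193.1] 7.0 [295.2 197.6] 14.0
scene rel [[-3.6 -1.3 17. ]]
scene rel [[-1.8 -0.4 19. ]]
180 None [168 168 168 169 169 170]
181 None [167 169 170 169 168 167]
182 (np.int64(319), np.int64(323)) [166 172 176 176 168 167]
183 (np.int64(317), np.int64(324)) [166 177 183 182 170 166]
184 (np.int64(316), np.int64(325)) [166 183 186 184 174 165]
185 (np.int64(315), np.int64(326)) [171 183 181 184 179 165]
186 (np.int64(314), np.int64(327)) [174 174 162 173 184 166]
187 (np.int64(314), np.int64(327)) [177 151 140 151 182 164]
188 (np.int64(314), np.int64(327)) [173 141 145 139 174 165]
189 (np.int64(314), np.int64(327)) [162 146 152 146 163 171]
190 (np.int64(314), np.int64(327)) [156 150 146 151 166 205]
191 (np.int64(314), np.int64(326)) [156 146 123 144 182 239]
192 (np.int64(314), np.int64(326)) [152 131  97 123 192 246]
193 (np.int64(314), np.int64(325)) [152 105  83 100 196 247]
194 (np.int64(315), np.int64(325)) [150  87  82  87 197 248]
195 (np.int64(315), np.int64(315)) [153  82  83  81 201 248]
196 None [184  80  83  81 209 248]
197 None [230  82  83  82 226 248]
198 None [240  83  83  82 235 249]
199 None [223  71  72  71 215 242]
[[320.6 188.4]
 [320.6 181.3]
 [320.6 195.4]
 [320.7 192. ]
 [320.6 185.6]
 [320.7 186.4]]
```

Offset is at most 1–2 mm: the wrist view gives about 0.4 mm, and the scene view about 2 mm with coarse pixels. Descending gently on force; baseline Fz is about -1.4 N.

Emit:
arm_command(motion=[0,0,0.7,0,0,0,0,0,0,1.2,0,0,0,0,0,0,1.4,0,0,0,0,0,0,1.5,0,0,0,0,0,0,1.5,0,0,0,0,0,0,1.5,0,0,0,0])

```text
t: 12.15
position: [513.2, 2.0, 160.7]
tcp_rot: [179.8, 0.2, -0.0]
force: [-0.5, -0.4, -1.5]
width: 21.7
```

Emit:
arm_command(motion=[0,0,0.1,0,0,0,0,0,0,0.2,0,0,0,0,0,0,0.2,0,0,0,0,0,0,0.2,0,0,0,0])

```text
t: 12.55
position: [513.1, 2.0, 158.6]
tcp_rot: [179.8, 0.2, -0.0]
force: [-0.3, 0.6, -1.8]
width: 21.8
```

Emit:
arm_command(motion=[0,0,0.1,0,0,0,0,0,0,0.2,0,0,0,0,0,0,0.2,0,0,0,0,0,0,0.2,0,0,0,0])

```text
t: 12.95
position: [513.3, 2.0, 156.8]
tcp_rot: [179.8, 0.1, -0.0]
force: [0.2, -0.3, -0.9]
width: 21.8
```

Emit:
arm_command(motion=[0,0,0.1,0,0,0,0,0,0,0.15,0,0,0,0,0,0,0.15,0,0,0,0,0,0,0.15,0,0,0,0])

```text
t: 13.35
position: [513.2, 2.0, 155.3]
tcp_rot: [179.8, 0.1, -0.0]
force: [1.2, 0.2, 0.4]
width: 22.0
```

Emit:
arm_command(motion=[0,0,0.1,0,0,0,0,0,0,0.15,0,0,0,0,0,0,0.15,0,0,0,0,0,0,0.15,0,0,0,0])

```text
t: 13.75
position: [513.3, 1.9, 153.8]
tcp_rot: [179.8, 0.1, -0.0]
force: [0.8, 0.1, 0.7]
width: 22.1
```

Pressing at about 2 N. I'll average force readings and look again.

```bash
python3 - <<'E'
from h import *
F=[]
for i in range(16):
    im=imaging.camera("scene" if i%2 else "wrist");F.append(telemetry.observe()["force"])
    if i%2: b=im
    else: a=im
F=np.array(F);print(F.mean(0),F.std(0),telemetry.observe()["position"])
c=imaging.camera("top");np.save("w6.npy",imaging.camera_params("wrist"))
for n,i in zip("wst",(a,b,c)):cv2.imwrite(f"pics/{n}6.png",i)
f=lambda i,x,y:cv2.resize(i[y:y+50,x:x+50],(400,400),interpolation=cv2.INTER_CUBIC)
cv2.imwrite("pics/v6.png",np.hstack([f(a,295,150),f(b,270,160)]))
h=cv2.cvtColor(a,cv2.COLOR_BGR2HSV)
for r in range(168,196):
    c=np.flatnonzero((h[r,300:345,0]<22)&(h[r,300:345,1]>80))+300
    if len(c):print(r,c.min(),c.max(),a[r,314:330:3,2])
p=imaging.camera_params("wrist")
pj=lambda q,X:cv2.projectPoints(np.array(X,float).reshape(-1,1,3),cv2.Rodrigues(q["R"])[0],np.array(q["t"],float),q["intrinsics"],q["dist_coeffs"])[0].reshape(-1,2)
print(pj(p,[[516.2,-.3,29],[523.2,-.3,29],[516.2,-7.3,29],[516.2,6.7,29],[522.2,-.3,29],[522.2,-.3,33]]))
E
```

```text
[ 1.17015054 -0.14845421  0.9782986 ] [0.42262645 0.45721415 0.48003711] [513.21180106   1.93852968 153.69347834]
185 320 320 [164 169 170 167 165 165]
186 317 324 [164 173 172 175 167 164]
187 316 325 [164 167 155 170 171 163]
188 315 326 [167 146 137 151 174 161]
189 314 327 [164 139 143 141 170 162]
190 314 327 [156 145 143 145 160 164]
191 314 328 [154 141 123 139 155 164]
192 313 328 [156 120  95 118 154 164]
193 313 328 [155  98  83  96 156 166]
194 313 328 [150  84  81  85 154 166]
195 314 327 [146  80  82  81 150 162]
[[320.40610136 192.39862411]
 [320.39288556 184.75617237]
 [328.17477375 192.37880183]
 [312.63632304 192.41858261]
 [320.39478283 185.85321673]
 [320.41369691 186.71558976]]
```

View pics/v6.png

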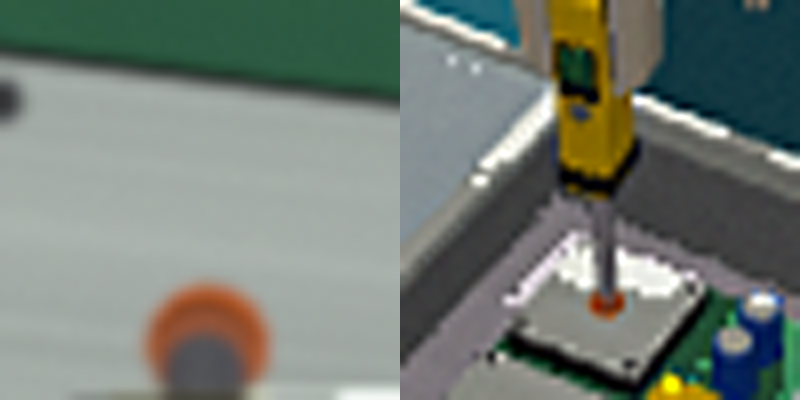

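The foot covers the dot concentrically, with an even orange rim in the wrist view (dot columns 313–328, foot and stem centre 320). Force is about 2.4 N, which puts the foot about 4.8 mm in. Holding.

Emit:
arm_command(motion=[0,0,0,0,0,0,0,0,0,0,0,0,0,0,0,0,0,0,0,0,0,0,0,0,0,0,0,0,0,0,0,0,0,0,0,0,0,0,0,0,0,0,0,0,0,0,0,0,0,0,0,0,0,0,0,0,0,0,0,0,0,0,0,0,0,0,0,0,0,0,0,0,0,0,0,0,0,0,0,0,0,0,0,0])

```text
t: 15.8
position: [513.2, 2.0, 153.6]
tcp_rot: [179.8, 0.2, -0.0]
force: [2.1, -0.5, 1.4]
width: 22.3
```

Emit:
arm_command(motion=[0,0,0,0,0,0,0,0,0,0,0,0,0,0,0,0,0,0,0,0,0,0,0,0,0,0,0,0,0,0,0,0,0,0,0,0,0,0,0,0,0,0,0,0,0,0,0,0,0,0,0,0,0,0,0,0,0,0,0,0,0,0,0,0,0,0,0,0,0,0,0,0,0,0,0,0,0,0,0,0,0,0,0,0])

```text
t: 17.0
position: [513.1, 2.0, 153.6]
tcp_rot: [179.8, 0.2, -0.0]
force: [1.5, 0.2, 1.5]
width: 21.8
```

Emit:
arm_command(motion=[0,0,0,0,0,0,0,0,0,0,0,0,0,0,0,0,0,0,0,0,0,0,0,0,0,0,0,0,0,0,0,0,0,0,0,0,0,0,0,0,0,0,0,0,0,0,0,0,0,0,0,0,0,0,0,0,0,0,0,0,0,0,0,0,0,0,0,0,0,0,0,0,0,0,0,0,0,0,0,0,0,0,0,0])

```text
t: 18.2
position: [513.1, 1.9, 153.7]
tcp_rot: [179.8, 0.2, -0.0]
force: [2.1, 0.6, 1.1]
width: 21.6
```

```bash
python3 - <<'E'
from h import *
from plant import hand_in
F=[]
for i in range(8): a=imaging.camera("wrist");F.append(telemetry.observe()["force"])
s=telemetry.observe();print(np.mean(F,0),s["t"],s["position"],s["width"])
b=cv2.imread("pics/w6.png");print("image change",cv2.absdiff(a,b)[150:200,295:345].mean())
f=np.mean(F,0)[2]+1.45
if 1<f<3.3: print("hand in",hand_in())
E
```

```text
[ 1.52891349 -0.15634287  0.60897555] 18.6 [513.13105859   1.93995504 153.63923271] 22.04075640863688
image change 1.0324
the job is handed in; nothing more can be done
hand in None
```

The job is handed in at t = 18.6 s with the gripper still holding the thermometer on the orange dot; no verdict is reported. I slid the guard to its stop, drew the thermometer out of the blue holder along its own axis, and pressed its foot on the dot for about 4.8 s.

- **Guard:** the picture after the slide shows it over the housing and clear of the bay. I pushed a little past first contact with the stop, so the force peaked at about 44 N, taken by the fingers on the handle. The 40 N limit is stated for the arm or gripper body. Nothing reported a failure.
- **Centring:** the last wrist view shows the foot concentric with the dot to about 1 mm. The scene camera before touchdown suggested up to 2–4 mm, depending on the assumed foot height, but its pixels are coarse. Both are inside the 6 mm limit.
- **Press:** averaged force minus the hanging weight is about 2.1–2.4 N, so the foot is about 4–5 mm in, by force and spring rate rather than measured directly.
- **Upright and grip:** the triangulated tilt is about 1.5° and the grip width is steady at 22 mm. A steady side force of about 1.5 N on the tool remained at the end.
- **Other things:** I never reached for the loose items, but I did not compare their positions before and after.

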